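# Click a sample cartridge shut in a two-handled closing press

### The arm

A 6-joint arm with a two-finger parallel gripper is mounted at the origin on a cart in front of the work surface, level with it; the furniture and walls round the work are solid. World frame = base frame: x ahead of the robot, y to its left, z up, the work surface at z = 0. Lengths are in mm, angles in rad, forces in N, time in s.
With the tool pointing down it reaches from about 275 to 750 mm from the base axis. Payload 10.2 kg.
Tool frame: the origin (TCP) lies midway between the tips of the shut fingers; the grasp point (between the pads) lies grip_depth behind it (grip_depth is the distance from the TCP to the grasp point, in mm); z points along the fingers, y is the line along which they close (so a half turn about z gives the same grasp; the last joint's range is limited). The gripper opens to 85 mm and grips with 20 to 120 N. Pads are 22 mm wide; open, the fingers measure 114 mm over their backs; the gripper's body (76 mm by 85 mm) begins 54 mm behind the grasp point. The pads swing forward as they close: fully open they stand 13 mm farther back than shut.
Start: joints at [-1.509, 0.313, 1.498, -0, 1.331, -0.223], TCP at [147.494, -503.862, 207.894] pointing down, gripper open.
Joint ranges: [-2.94, 2.94], [-0.97, 2.17], [0.19, 2.56], [-1.23, 4.37], [0.02, 3.11], [-2.88, 2.88]. Speed limits (rad/s): [2.39, 2.39, 3.01, 3.14, 3.14, 3.14].

### API

Orientations are given as a unit quaternion [w, x, y, z].
In Python, from rig import * gives the robot as it stands.
- The arm moves only by the tool servo_tool, never from a script. Its argument "commands" is a list of rows, each a list of 3 entries, a list of its own where there are three numbers: the gripper command: -1 is fully open, 1 is shut, values between are in proportion, then the shift along the tool's x, y, z in m, then the turn, a rotation vector about the tool's x, y, z in units of 6 degrees (1.0 is 6 degrees). In form: [[grip, [dx, dy, dz], [ax, ay, az]], ...]. A call has 1 to 10 rows; each row shifts and turns the commanded pose from where the row before left it, along the tool's axes as they then stand; what a row does not reach is not made up. A row lasts 1/12 s, in which the tool goes at most 41.7 mm and 7.16 degrees, less where a joint would pass 70% of its speed; a pose out of reach is approached as far as the arm can. A call is refused whole if a number of a shift passes 0.0417 or a number of a turn 1, either way. A call with a gripper value outside its range is refused whole. The fingers move at their own pace and stop on an object; "squeeze" is the grip in N (left out, the last holds). Time passes only in rows, so rows that do not move let the fingers close. It gives the time, the measured TCP pose, the force, the opening and the grip force at its end, in the units of the state.
- sense(): the state, without advancing time (a new reading comes with each control period).
- capture(name): name is "side" or "top" or "wrist"; returns a dict with "pixels" (384x512x3 uint8, red, green, blue), "z_map" (384x512 float32, mm along the optical axis (not along the pixel's ray), 0 where there is no reading), "fx", "fy", "cx", "cy" (pixels), "rvec" (rotation vector, rad) and "tvec" (3), from world to camera coordinates, as OpenCV has them; the wrist camera has in their place "T_tool_cam" (4x4, takes a point from camera to tool coordinates, whose origin is the TCP and whose axes are the flange's). Camera axes: x right, y down, z forward; pixel columns grow to the right and rows downward; lengths in mm; the calibration is good to about 2 mm. A picture is of the moment at which its call begins: read the wrist's pose just before it.
- finish_job(): hands the job in; it is judged then, once.
The state is a dict: "time_s": time; "joints": joint angles; "dq": joint speeds; "tau": joint torques, N m; "eef_pos": TCP position; "ee_rot": TCP orientation; "force": force on the tool from outside, world axes, zero at the start; "wrist_torque": the same for the moment, N m; "grip_width": opening from 0.0 (shut) to 1.0 (fully open); "grip_force": force on a finger pad.
Only numpy, scipy, OpenCV 4.12 (cv2) and the standard library are available. Lean on these libraries where they do the work, as an engineer would, in place of code of your own. Each camera call takes 0.05 s, during which the arm holds its last target. There are 200 camera calls.

### The job

Lay the white sample cartridge in the cradle of the closing press, between the two jaw pads. Then squeeze the press's two red handles together, feeling for the point where the resistance peaks and gives as the orange plug snaps fully home, and stop there, because pressing on past the click cracks the cartridge. Let the handles spring open again and leave the closed cartridge lying in the cradle, with nothing else on the bench disturbed.

Things in the scene. Friction and masses are not known exactly. Their poses are not given: they have to be found in the camera images.
- press: Bench closing press, bolted down, turned and shifted from run to run. Origin on the table under its cradle's centre; x points from the cradle to the gear head (the handles extend the other way, to -x), y to the left handle, z up. Base plate 10 mm thick, x -35 to 115, y +-43 mm. The handles are geared together: moving one moves the other equally. A light spring (about 2 N at each grip) opens them.
- cradle (a point): Centre of the cradle's floor, 20 mm above the table: aluminium channel, floor 34 x 34 mm, open at both ends along the press's y, with two walls 8 mm high at x = +-16 mm (inner faces): 3 mm play on either side of the 26 mm wide cartridge. The cartridge lies in it with its long axis along the press's y, either way round, and can slide along y as the jaws close on it.
- gear_head (a point): Top of the dark gear head, 56 mm above the table, x 65 to 101 mm, y +-30 mm in the press frame. It holds the handles' two upright hinge pins, at x = 80, y = +-11 mm.
- left_handle: Left (+y) handle and jaw: origin on its hinge pin, 35 mm above the table. Steel bar bowed round the cradle (outer face 50 mm from the press's mid-plane beside the cradle, top 43 mm above the table), then a straight red grip. Its fixed flat steel pad, 18 mm across, is at the cradle's x, 35 mm above the table, face 26.5 mm from the mid-plane when open.
- right_handle: Right (-y) handle, mirror image of the left (origin on its hinge pin), but its flat brass pad sits on an adjusting screw: its face is anywhere from 26 to 34 mm from the mid-plane when open. The setting changes from run to run and is not measured, so how far the handles must close is unknown beforehand and has to be felt. The brass screw head sticks out to 76 mm from the mid-plane at most.
- left_grip (a point): Middle of the left red grip, 35 mm above the table; open: x = -105, y = +31 mm in the press frame. The grip is flat, 8 mm thick, 24 mm high, and runs along x from -60 to -135 mm. It is 185 mm from the hinge, the pad 80 mm: 2.3 mm less between the grips brings the pads 1 mm closer, and a squeeze of the grips acts 2.3-fold on the cartridge.
- right_grip (a point): The same on the right red grip; open: x = -105, y = -31 mm. Open, the grips measure 70 mm over their outer faces (54 mm between them); closing, each handle turns 0.14 rad at most, to about 10 mm between the grips' centres.
- cartridge: White cartridge with a blue band, 40 mm long (x), 26 mm wide (y), 30 mm high, 50 to 95 g, lying on the table. Origin at the centre of its underside; x points to the plug's end. Grasp it from above across its width, on its upper 20 mm. More than 30 N between a jaw pad and it cracks it: about 13 N on each grip squeezed, less than many grippers' lowest grip, so close in small steps.
- plug: Orange plug, 16 mm diameter, 15 mm above the cartridge's underside. Origin at its outer face's centre: 24 mm along the cartridge's x at first (4 mm proud), 20 mm fully home (flush). Resistance peaks near 14 N, 1.2 mm in (6 N on each grip squeezed, 12 N on one pushed alone, plus the spring) and then gives; past 2.7 mm it snaps home, let go sooner it springs back. Only the press may push it.
- vial_d: Bystander: small dropper vial, 20 mm in diameter, 82 mm high, standing; origin under its centre.
- blue_flask: Bystander: round blue flask with a black cap, 62 mm in diameter, 90 mm high; origin under its centre.
- petri_agar: Bystander: closed Petri dish with agar, 94 mm in diameter, 17 mm high; origin under its centre.
- pen_2: Bystander: red and white marker pen, 135 mm long, lying.
Mind the look-alikes: they are no part of the job. Of the things that look like the cartridge, take the one that is farthest to the robot's right at the start.

How it is judged:
By the outcome, as a careful person would: the job done as asked, in the order asked, and still so for the second after the job is handed in, with the robot touching nothing.
It also fails if it takes over 58 s, if anything falls off the work surface, if the arm or the gripper's body presses on something with over 40 N, if the wrist force passes 120 N, or if a joint passes its speed limit or range.

## Working session

There is one attempt and no reset: what is moved stays moved. The work goes in short steps, Python scripts to look and compute and a tool call to move; the robot and the scene stay as the last step left them, time stands still between calls to the robot, and variables do not carry over. Pictures are saved under pics/ and viewed, at most 10 in all, crops included, and the job is handed in when it is done.

Besides the shell and the picture viewer there is one more tool, called after "Call:" as a command line: name --argument value ..., lists and objects as JSON in quotes. servo_tool: Moves the arm, as the interface text tells. Its arguments: {"type":"object","properties":{"commands":{"type":"array"},"squeeze":{"type":"number"}},"required":["commands"]}

```bash
mkdir -p pics
cat > h.py <<'E'
from rig import *
import numpy as np, cv2
from scipy.spatial.transform import Rotation as R
def cam(n):
    s=sense(); c=capture(n)
    if 'rvec' in c:
        M=np.eye(4); M[:3,:3]=cv2.Rodrigues(np.array(c['rvec'],float))[0]; M[:3,3]=np.ravel(c['tvec']); T=np.linalg.inv(M)
    else:
        q=s['ee_rot']; E=np.eye(4); E[:3,:3]=R.from_quat([q[1],q[2],q[3],q[0]]).as_matrix(); E[:3,3]=s['eef_pos']; T=E@np.array(c['T_tool_cam'])
    c['T']=T; c['s']=s; np.save(f'{n}.npy',c,allow_pickle=True); return c
def load(n): return np.load(f'{n}.npy',allow_pickle=True).item()
def pt(c,u,v,z=None):
    d=np.array([(u-c['cx'])/c['fx'],(v-c['cy'])/c['fy'],1.]); D=c['T'][:3,:3]@d; o=c['T'][:3,3]
    return o+D*(c['z_map'][int(round(v)),int(round(u))] if z is None else (z-o[2])/D[2])
def cloud(c):
    v,u=np.mgrid[:384,:512]; Z=c['z_map']; P=np.stack([(u-c['cx'])/c['fx']*Z,(v-c['cy'])/c['fy']*Z,Z],-1)
    return P@c['T'][:3,:3].T+c['T'][:3,3]
E
python3 - <<'E'
from h import *
s=sense();print(s)
a=cam('top');b=cam('side')
cv2.imwrite('pics/top.png',cv2.resize(a['pixels'][...,::-1],(800,600)))
cv2.imwrite('pics/side.png',cv2.resize(b['pixels'][...,::-1],(800,600)))
for c in(a,b):print(c['T'].round(2),c['fx'],c['cx'],c['cy'])
E
```

```text
{'time_s': 0.0, 'joints': array([-1.50942823e+00,  3.13456972e-01,  1.49840024e+00,  4.91580286e-06,
        1.33099426e+00, -2.23376156e-01]), 'dq': array([-1.82970857e-04, -8.14324131e-04, -2.28338033e-04,  4.31422439e-06,
       -1.34517439e-03, -7.27494988e-04]), 'tau': array([-5.82662706e-04, -4.12268221e+01, -2.59742314e+01, -1.95150064e-04,
        4.13086731e-03, -2.55658210e-05]), 'eef_pos': array([ 147.46348306, -503.58343048,  207.34539218]), 'ee_rot': array([-6.27154007e-04,  9.89882084e-01,  1.41891029e-01,  5.33084634e-05]), 'force': array([ 0.23557625,  0.1581376 , -0.5260942 ]), 'wrist_torque': array([-0.0658985 ,  0.00929815, -0.00671278]), 'grip_force': 0.0, 'grip_width': 0.9978002711524194}
[[-1.0000e-02 -9.9000e-01  1.0000e-01  4.6414e+02]
 [-1.0000e+00  1.0000e-02  1.0000e-02  6.6380e+01]
 [-1.0000e-02 -1.0000e-01 -9.9000e-01  1.6679e+03]
 [ 0.0000e+00  0.0000e+00  0.0000e+00  1.0000e+00]] 465.11741892157636 263.9235200056292 197.26837716129103
[[-9.40000e-01 -1.60000e-01  3.20000e-01  2.29000e+02]
 [-3.50000e-01  3.50000e-01 -8.70000e-01  1.19441e+03]
 [ 2.00000e-02 -9.20000e-01 -3.80000e-01  5.67070e+02]
 [ 0.00000e+00  0.00000e+00  0.00000e+00  1.00000e+00]] 441.7826742788407 257.18466492565017 192.39216980202656
```

View pics/top.png

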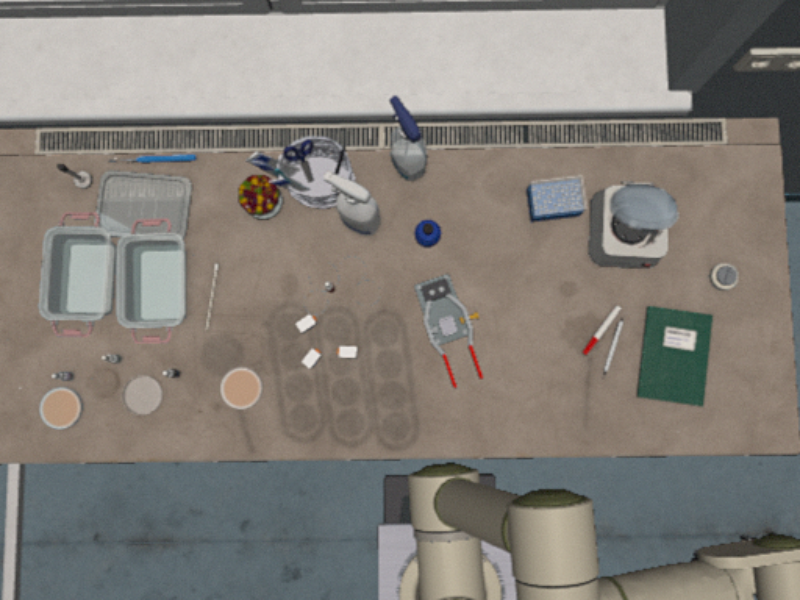

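View pics/side.png

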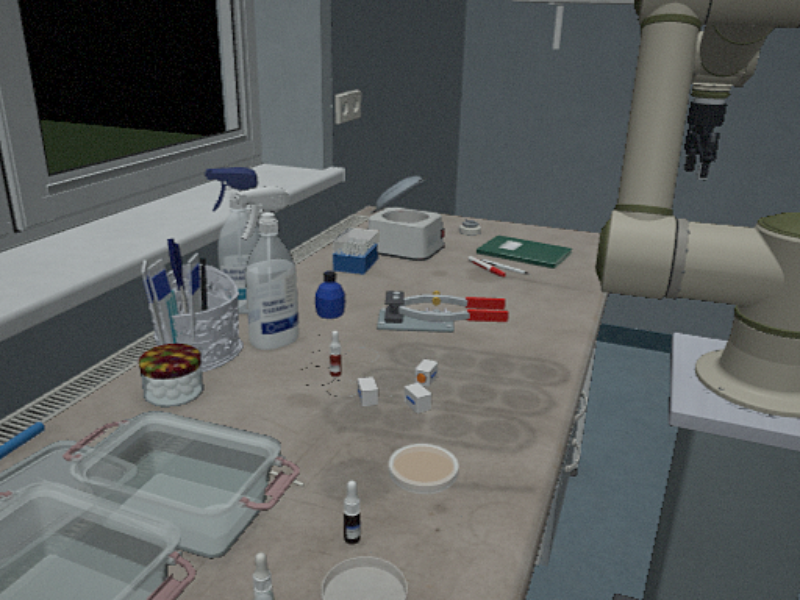

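The three look-alikes in the top view are at (306,324), (311,357) and (348,352). Image right is world -y, the robot's right, so (348,352) fits. I'll confirm it in an enlarged crop together with the press at (445,330).

Run:
```python
from h import *
a=load('top')
# crop u 180..320, v165..255 
cr=a['pixels'][165:255,185:315,::-1]
cv2.imwrite('pics/crop.png',cv2.resize(cr,None,fx=6,fy=6,interpolation=cv2.INTER_CUBIC))
P=cloud(a)
px=a['pixels'].astype(int)
for n,(u,v) in dict(c1=(306,324),c2=(311,357),c3=(348,352)).items():
    u,v=int(u*.64),int(v*.64); sub=P[v-14:v+15,u-14:u+15].reshape(-1,3)
    m=(sub[:,2]>22)&(sub[:,2]<40); q=sub[m]; r=cv2.minAreaRect(q[:,:2].astype(np.float32)); print(n,q.mean(0).round(1),r)
# red grips
m=(px[...,0]>150)&(px[...,1]<70)&(px[...,2]<70)
m[:,:270]=0;m[:,330:]=0;m[:200]=0
k,l,st,ce=cv2.connectedComponentsWithStats(m.astype(np.uint8))
for i in range(1,k):
    if st[i,4]>8: print(st[i],ce[i],pt(a,*ce[i],z=47).round(1), np.median(P[l==i],0).round(1))
```

```text
c1 [601.5 319.4  29.7] ((601.7556762695312, 318.88482666015625), (26.05332374572754, 41.59881591796875), 36.189109802246094)
c2 [522.4 307.3  30.5] ((523.7265014648438, 306.575927734375), (25.5106258392334, 42.914527893066406), 50.95940017700195)
c3 [535.8 225.6  30. ] ((535.836181640625, 226.18014526367188), (41.16400909423828, 24.871871948242188), 83.57308959960938)
[300 221   9  21  45] [303.93333333 230.68888889] [511.7 -62.4  47. ] [511.9 -62.5  46.5]
[284 227   8  21  44] [287.40909091 237.31818182] [489.4  -4.6  47. ] [488.8  -4.9  46.4]
```

View pics/crop.png

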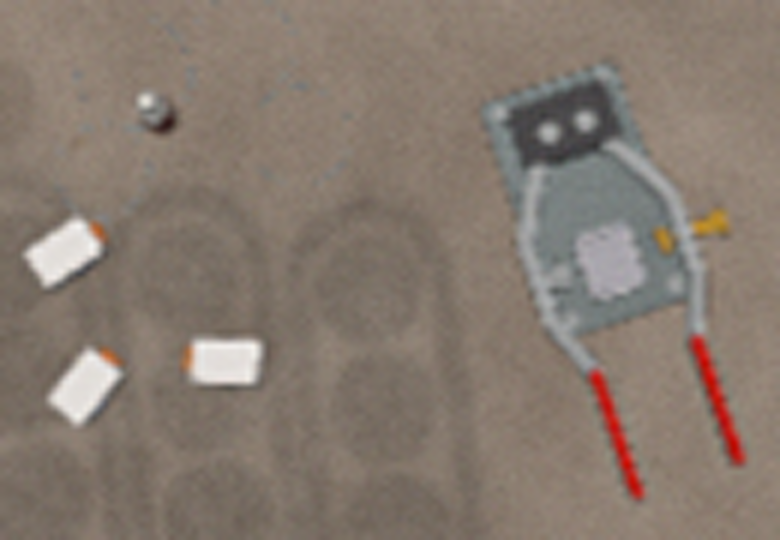

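Confirmed: the rightmost cartridge is at crop (225,362), with its plug facing +y. The press's grips are at crop (617,435) and (718,400), the gear head at (565,125) and the cradle at (610,260). I'll move to a hover over the press for a closer look.

Call:
servo_tool --commands '[[-1,[0.031,-0.0225,-0.003],[0,0,-0.05]],[-1,[0.031,-0.0225,-0.003],[0,0,-0.05]],[-1,[0.031,-0.0225,-0.003],[0,0,-0.05]],[-1,[0.031,-0.0225,-0.003],[0,0,-0.05]],[-1,[0.031,-0.0225,-0.003],[0,0,-0.05]],[-1,[0.031,-0.0225,-0.003],[0,0,-0.05]],[-1,[0.031,-0.0225,-0.003],[0,0,-0.05]],[-1,[0.031,-0.0225,-0.003],[0,0,-0.05]]]'

```text
time_s: 0.77
eef_pos: [331.0, -256.3, 231.9]
ee_rot: [-0.0, 0.987, 0.163, -0.0]
force: [0.3, -0.8, 1.1]
grip_width: 1.005
grip_force: 0.0
```

Call:
servo_tool --commands '[[-1,[0.031,-0.0225,-0.003],[0,0,-0.05]],[-1,[0.031,-0.0225,-0.003],[0,0,-0.05]],[-1,[0.031,-0.0225,-0.003],[0,0,-0.05]],[-1,[0.031,-0.0225,-0.003],[0,0,-0.05]],[-1,[0.031,-0.0225,-0.003],[0,0,-0.05]],[-1,[0.031,-0.0225,-0.003],[0,0,-0.05]],[-1,[0.031,-0.0225,-0.003],[0,0,-0.05]],[-1,[0,0,0],[0,0,0]],[-1,[0,0,0],[0,0,0]]]'

```text
time_s: 1.52
eef_pos: [482.2, -35.4, 252.5]
ee_rot: [-0.0, 0.983, 0.182, -0.0]
force: [0.3, 0.5, -0.7]
grip_width: 0.997
grip_force: 0.0
```

Run:
```python
from h import *
import rig
c=cam('wrist');print(c['s']['eef_pos'],c['s']['ee_rot'],c['s']['joints'].round(3));print(c['T_tool_cam'].round(3),c['fx'],[n for n in dir(rig) if not n.startswith('_')],getattr(rig,'grip_depth',None))
cv2.imwrite('pics/w1.png',cv2.resize(c['pixels'][...,::-1],(800,600)))
```

```text
[482.24436305 -35.44640487 252.4642036 ] [-1.55340381e-04  9.83233903e-01  1.82348271e-01 -4.18956975e-04] [-0.316  0.191  1.538 -0.     1.414  0.888]
[[  -0.      -0.952   -0.308   78.007]
 [   1.      -0.       0.       0.844]
 [  -0.      -0.308    0.952 -165.712]
 [   0.       0.       0.       1.   ]] 336.8184366391043 ['PlanningError', 'capture', 'finish_job', 'grip_depth', 'sense'] 18.700000000000003
```

View pics/w1.png

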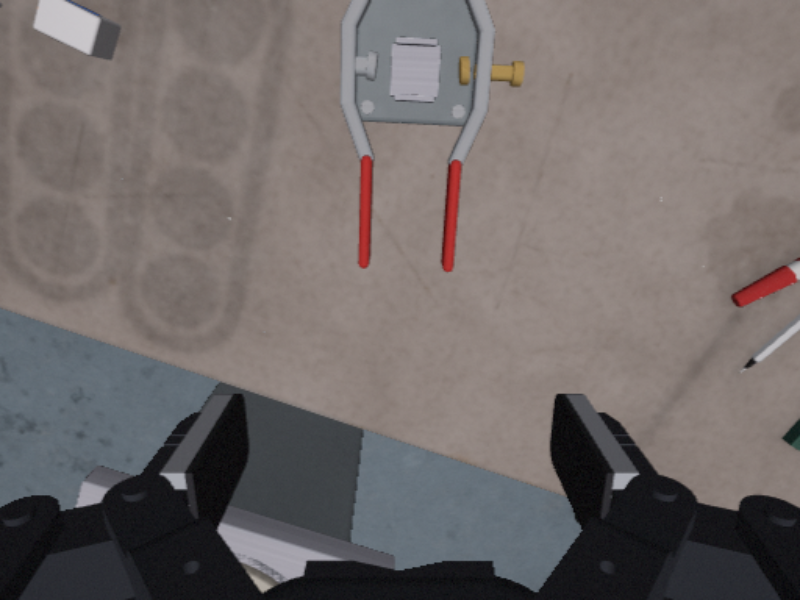

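The wrist view shows the grips at (365,210) and (452,215), the cradle at (415,70), the steel pad at (372,66) and the brass pad at (465,70). Next I'll measure these with depth.

Run:
```python
from h import *
c=load('wrist');P=cloud(c);px=c['pixels'].astype(int)
m=(px[...,0]>120)&(px[...,1]<60)&(px[...,2]<60); m[:,:200]=0;m[:,320:]=0
G=[]
k,l,st,ce=cv2.connectedComponentsWithStats(m.astype(np.uint8))
for i in range(1,k):
    if st[i,4]>50:
        q=P[(l==i)&(P[...,2]>44)&(P[...,2]<52)]; r=cv2.minAreaRect(q[:,:2].astype(np.float32)); print(st[i],q[:,2].mean(),r); G.append(np.array(r[0]))
print(pt(c,265,45))
mid=(G[0]+G[1])/2; d=G[0]-G[1]; print(mid,np.linalg.norm(d)); y=d/np.linalg.norm(d)
if y[1]<0:y=-y
# points in floor area
sub=P[20:70,235:300]; h=sub[...,2]; f=sub[(h>17)&(h<23.5)]; r=cv2.minAreaRect(f[:,:2].astype(np.float32)); print('floor',len(f),r,f.mean(0))
w=sub[(h>25)&(h<31)]; print('walls',len(w),w.mean(0), cv2.minAreaRect(w[:,:2].astype(np.float32)))
x=np.array([y[1],-y[0]]); print('yaw',np.degrees(np.arctan2(x[1],x[0])),'cradle from grips',mid+97.5*x, mid+105*x)
C=mid+x*105
Q=np.stack([(P[...,:2]-C)@x,(P[...,:2]-C)@y,P[...,2]],-1)
for v in (34,42,50): 
  for u in range(236,300,4): print(u,v,Q[v,u].round(0),end=' ')
  print()
a=load('top');A=cloud(a);h=A[...,2];u0,v0=int(444*.64),int(330*.64)
# gear head from top
s=A[170:195,265:300];q=s[(s[...,2]>52)&(s[...,2]<62)];r=cv2.minAreaRect(q[:,:2].astype(np.float32));print('gear',q.mean(0),r)
```

```text
[230 100   8  71 449] 46.16594097771095 ((492.06964111328125, -6.545907974243164), (77.53829193115234, 7.016761302947998), 18.264217376708984)
[284 103  11  71 413] 46.22425856862069 ((510.959228515625, -65.25880432128906), (78.08687591552734, 6.551527976989746), 18.19485092163086)
[593.60863046  -5.08865528  19.90535526]
[501.51443481 -35.90235615] 61.676743669634014
floor 1005 ((592.2601928710938, -6.185041427612305), (36.69989013671875, 33.93928146362305), 18.401323318481445) [594.23861966  -5.51262354  19.7556014 ]
walls 215 [594.33916642  -5.04848282  27.54247117] ((591.6892700195312, 0.6294059753417969), (39.881587982177734, 39.70158767700195), 18.81239128112793)
yaw 17.83444118057536 cradle from grips [594.32911752  -6.0412665 ] [601.46870849  -3.74425961]
236 34 [-1. 32. 40.] 240 34 [-1. 28. 41.] 244 34 [ 3. 25. 11.] 248 34 [ 3. 20.  9.] 252 34 [ 2. 16. 19.] 256 34 [ 3. 12. 20.] 260 34 [ 3.  7. 20.] 264 34 [ 3.  3. 20.] 268 34 [ 4. -1. 18.] 272 34 [ 4. -6. 19.] 276 34 [  4. -10.  21.] 280 34 [  4. -14.  20.] 284 34 [  5. -19.  10.] 288 34 [  6. -24.  10.] 292 34 [  6. -28.  1
[... 218 characters left out ...]
272 42 [-4. -6. 20.] 276 42 [ -4. -11.  20.] 280 42 [ -4. -15.  20.] 284 42 [ -3. -20.  11.] 288 42 [ -2. -25.   9.] 292 42 [ -2. -29.  10.] 296 42 [ -5. -30.  43.] 
236 50 [-16.  32.  37.] 240 50 [-14.  29.  11.] 244 50 [-13.  24.   9.] 248 50 [-13.  20.  10.] 252 50 [-14.  15.  20.] 256 50 [-13.  11.  19.] 260 50 [-13.   6.  20.] 264 50 [-13.   2.  19.] 268 50 [-13.  -2.  21.] 272 50 [-13.  -7.  20.] 276 50 [-12. -11.  19.] 280 50 [-12. -16.  20.] 284 50 [-11. -21.   8.] 288 50 [-45.  10. 418.] 292 50 [-10. -30.  10.] 296 50 [-13. -31.  43.] 
gear [671.03500616  24.05655319  56.06154182] ((671.3233032226562, 24.154380798339844), (35.713470458984375, 57.589012145996094), 17.717363357543945)
```

Call:
servo_tool --commands '[[-1,[0.018,-0.028,0.005],[0,0,0]],[-1,[0.018,-0.028,0.005],[0,0,0]],[-1,[0.018,-0.028,0.005],[0,0,0]],[-1,[0.018,-0.028,0.005],[0,0,0]],[-1,[0.018,-0.028,0.005],[0,0,-0.4]],[-1,[0.018,-0.028,0.005],[0,0,0]],[-1,[0.018,-0.028,0.005],[0,0,0]],[-1,[0.018,-0.028,0.005],[0,0,0]]]'

```text
time_s: 2.23
eef_pos: [533.1, 224.4, 212.6]
ee_rot: [0.0, 0.98, 0.2, -0.0]
force: [0.3, -0.7, 0.7]
grip_width: 1.006
grip_force: 0.0
```

Call:
servo_tool --commands '[[-1,[0,0,0],[0,0,-1]],[-1,[0,0,0],[0,0,-1]],[-1,[0,0,0],[0,0,-1]],[-1,[0,0,0],[0,0,-1]],[-1,[0,0,0],[0,0,-1]],[-1,[0,0,0],[0,0,-1]],[-1,[0,0,0],[0,0,-1]],[-1,[0,0,0],[0,0,-1]],[-1,[0,0,0],[0,0,-1]],[-1,[0,0,0],[0,0,-1]]]'

```text
time_s: 3.07
eef_pos: [533.0, 222.7, 212.8]
ee_rot: [-0.0, 0.747, 0.665, -0.0]
force: [-0.5, -0.0, 0.2]
grip_width: 0.994
grip_force: 0.0
```

Call:
servo_tool --commands '[[-1,[0,0,0],[0,0,0]],[-1,[0,0,0],[0,0,0]]]'

```text
time_s: 3.23
eef_pos: [533.0, 223.2, 212.8]
ee_rot: [-0.0, 0.749, 0.662, -0.0]
force: [-0.6, 0.3, -0.5]
grip_width: 0.999
grip_force: 0.0
```

```bash
cat >> h.py <<'E'
def loc(c,C):
    s=c['s'];q=s['ee_rot'];Rm=R.from_quat([q[1],q[2],q[3],q[0]]).as_matrix(); d=np.array(C)-np.array(s['eef_pos'])
    return np.round(Rm.T@d,1), np.degrees(np.arctan2(Rm[1,0],Rm[0,0])).round(2)
E
python3 - <<'E'
from h import *
c=cam('wrist');print(c['s']['eef_pos']);P=cloud(c)
h=P[...,2];m=(h>25)&(h<34)&(np.hypot(P[...,0]-536,P[...,1]-226)<40)
k,l,st,ce=cv2.connectedComponentsWithStats(m.astype(np.uint8))
for i in range(1,k):
    if st[i,4]>100:
        q=P[l==i];r=cv2.minAreaRect(q[:,:2].astype(np.float32));print(st[i],ce[i],q.mean(0),r,loc(c,[*r[0],30]))
cv2.imwrite('pics/w2.png',cv2.resize(c['pixels'][...,::-1],(800,600)))
E
```

```text
[533.00344349 223.21976497 212.84386286]
[247 139  26  38 907] [259.54024256 157.40573319] [537.2761404  222.98129     29.57146727] ((537.2473754882812, 222.196533203125), (40.20936584472656, 25.946475982666016), 85.5421371459961) (array([ -0.5,   4.4, 182.8]), np.float64(82.94))
```

View pics/w2.png

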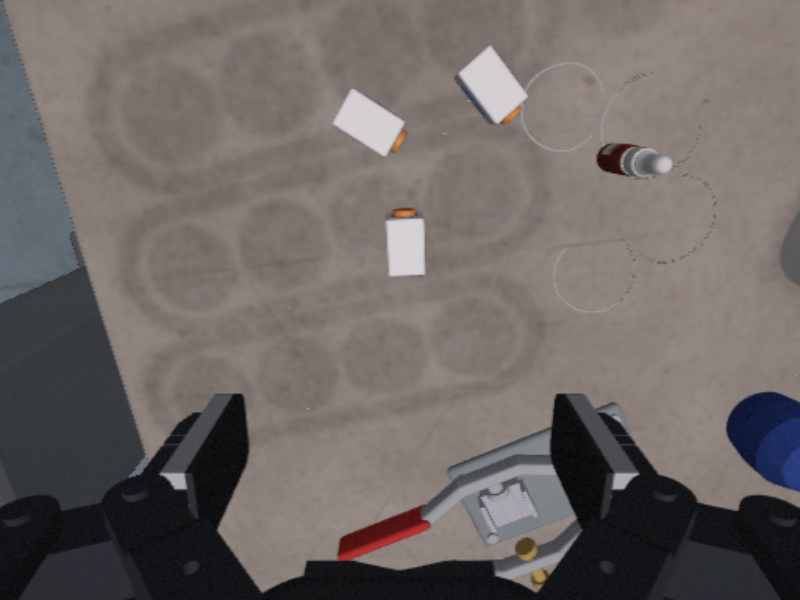

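The chosen cartridge is at (405,245) with its plug up-image (+y), centred and well clear of the other two. Now I'll descend and grasp it.

Call:
servo_tool --commands '[[-1,[-0.0005,0.0044,0],[0,0,-0.43]],[-1,[0,0,0.034],[0,0,0]],[-1,[0,0,0.034],[0,0,0]],[-1,[0,0,0.034],[0,0,0]],[-1,[0,0,0.034],[0,0,0]],[-1,[0,0,0.034],[0,0,0]],[-1,[0,0,0.0105],[0,0,0]],[-1,[0,0,0.0105],[0,0,0]],[-1,[0,0,0.0105],[0,0,0]],[-1,[0,0,0],[0,0,0]]]'

```text
time_s: 4.12
eef_pos: [537.1, 223.3, 10.9]
ee_rot: [-0.0, 0.733, 0.68, -0.0]
force: [-1.3, -0.6, -0.3]
grip_width: 0.998
grip_force: 0.0
```

Call:
servo_tool --commands '[[0,[0,0,0],[0,0,0]],[0.2,[0,0,0],[0,0,0]],[0.35,[0,0,0],[0,0,0]],[0.4,[0,0,0],[0,0,0]],[0.45,[0,0,0],[0,0,0]],[0.5,[0,0,0],[0,0,0]],[0.5,[0,0,0],[0,0,0]],[0.5,[0,0,0],[0,0,0]]]' --squeeze 20

```text
time_s: 4.78
eef_pos: [537.2, 223.5, 11.5]
ee_rot: [0.0, 0.733, 0.681, 0.0]
force: [-0.4, -1.1, 0.6]
grip_width: 0.247
grip_force: 0.0
```

Call:
servo_tool --commands '[[0.55,[0,0,0],[0,0,0]],[0.6,[0,0,0],[0,0,0]],[0.65,[0,0,0],[0,0,0]],[0.7,[0,0,0],[0,0,0]],[0.7,[0,0,0],[0,0,0]],[0.7,[0,0,0],[0,0,0]]]'

```text
time_s: 5.28
eef_pos: [537.1, 223.5, 11.4]
ee_rot: [-0.0, 0.733, 0.681, -0.0]
force: [-0.2, 0.5, -0.0]
grip_width: 0.154
grip_force: 0.0
```

Run:
```python
from h import *
c=cam('wrist');print(c['s']['force'],c['s']['grip_width'],c['s']['grip_force'])
cv2.imwrite('pics/w3.png',cv2.resize(c['pixels'][...,::-1],(800,600)))
```

```text
[-0.15468984  0.53990319 -0.0462529 ] 0.15369389655504095 0.0
```

View pics/w3.png

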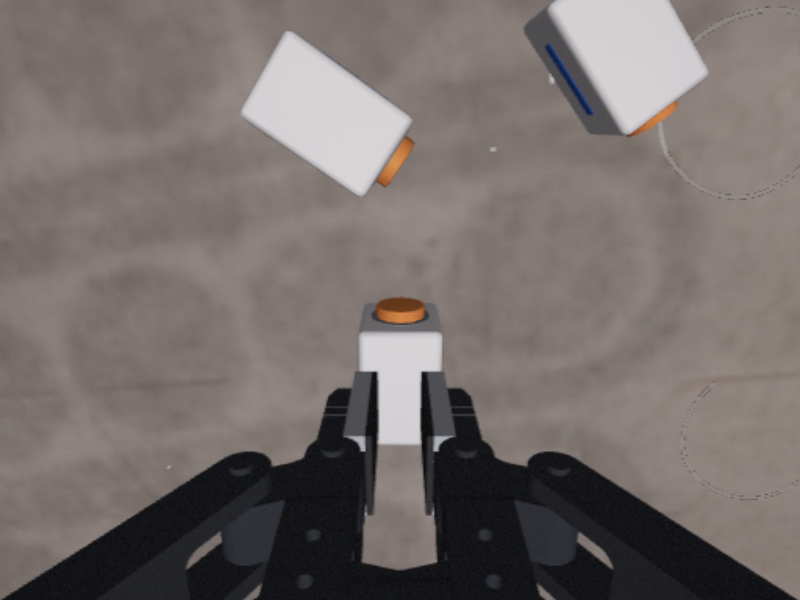

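Run:
```python
from h import *
c=load('wrist');P=cloud(c);T=np.linalg.inv(c['T']@np.linalg.inv(c['T_tool_cam']))
Q=P@T[:3,:3].T+T[:3,3]
for u,v in [(362,376),(370,376),(362,400),(372,400),(362,430),(372,440),(372,480),(430,376),(438,376),(438,430),(400,400),(365,345),(400,345),(432,345),(400,435)]:
    i,j=int(v*.64),int(u*.64); print(u,v,Q[i,j].round(1),P[i,j].round(1))
```

```text
362 376 [ 10.1 -11.2 -29.7] [526.8 234.3  41.1]
370 376 [  9.   -9.1 -27.7] [528.8 233.1  39. ]
362 400 [ 10.3 -10.1 -44.5] [527.8 234.4  55.9]
372 400 [  9.9  -7.4 -43.8] [530.5 233.8  55.2]
362 430 [  9.2  -9.3 -56.8] [528.5 233.3  68.2]
372 440 [  7.4  -6.7 -58. ] [531.  231.4  69.4]
372 480 [ -1.5  -6.7 -61.2] [530.4 222.5  72.6]
430 376 [ 10.4   8.4 -30.3] [546.3 233.2  41.7]
438 376 [  9.6  10.8 -28.8] [548.6 232.3  40.2]
438 430 [ 10.2   8.7 -58.4] [546.6 233.   69.8]
400 400 [ -4.1   0.  -18.7] [536.9 219.4  30.1]
365 345 [ 14.9 -10.9 -18.6] [527.4 239.2  29.9]
400 345 [ 15.2   0.  -19.2] [538.3 238.6  30.5]
432 345 [ 14.9   9.5 -18.5] [547.7 237.6  29.9]
400 435 [-16.9   0.  -18.1] [535.9 206.6  29.5]
```

The pads closed above the cartridge: measured tip z is about 38, with no contact. The fingers end some 25 mm short of the nominal TCP, so I'll reopen and measure the tip depth against opening.

Call:
servo_tool --commands '[[0.5,[0,0,0],[0,0,0]],[0.3,[0,0,0],[0,0,0]],[0.2,[0,0,0],[0,0,0]],[0.2,[0,0,0],[0,0,0]],[0.2,[0,0,0],[0,0,0]]]'

```text
time_s: 5.75
eef_pos: [537.2, 223.4, 11.4]
ee_rot: [0.0, 0.733, 0.681, 0.0]
force: [-1.0, 0.6, -0.1]
grip_width: 0.399
grip_force: 0.0
```

```bash
cat >> h.py <<'E'
def tips(c,show=True):
    P=cloud(c);T=np.linalg.inv(c['T']@np.linalg.inv(c['T_tool_cam']));Q=P@T[:3,:3].T+T[:3,3]
    px=c['pixels'].astype(int)
    out=[]
    for sgn in (-1,1):
        m=(Q[...,2]>-65)&(Q[...,2]<5)&(np.abs(Q[...,0])<14)&(Q[...,1]*sgn>2)&(Q[...,1]*sgn<60)&(px.max(-1)<150)&(c['z_map']>0)
        q=Q[m]; lo=np.sort(q[:,2])[-8:]; t=q[q[:,2]>lo[0]-6]
        out.append((lo.round(1),t[:,1].min().round(1),t[:,1].max().round(1)))
    return out
E
python3 - <<'E'
from h import *
c=cam('wrist');print(c['s']['eef_pos'],c['s']['grip_width']);print(*tips(c),sep='\n')
cv2.imwrite('pics/w4.png',cv2.resize(c['pixels'][200:330,150:370,::-1],None,fx=3.6,fy=3.6,interpolation=cv2.INTER_CUBIC))
E
```

```text
[537.16570392 223.44709741  11.41190664] 0.399166984130273
(array([-16.5, -16.4, -16.3, -16.3, -16.3, -16.3, -16.1, -15.2]), np.float64(-13.1), np.float64(-12.7))
(array([-16.6, -16.6, -16.5, -16.3, -16.2, -16. , -15.8, -15.3]), np.float64(12.5), np.float64(13.0))
```

View pics/w4.png

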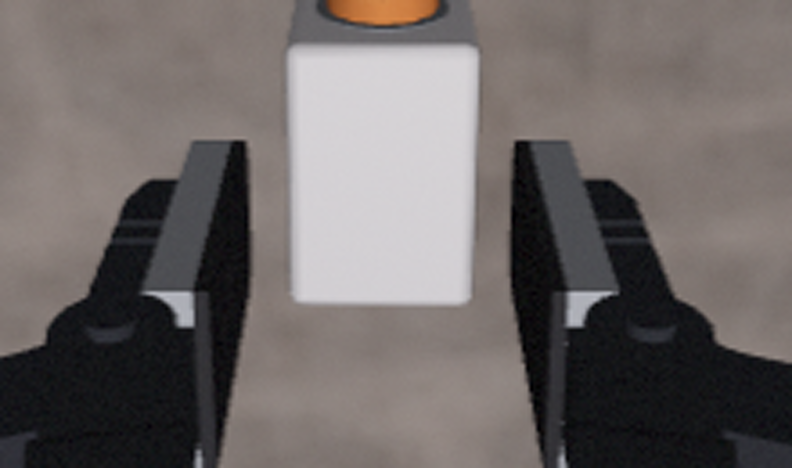

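The picture shows the pads straddling the box, but with their tips near crop row 142, about 26 mm behind the TCP (z≈37) and above the box top. The box is centred, so I'll lower about 25 mm and grip.

Call:
servo_tool --commands '[[0.1,[0,0,0.004],[0,0,0]],[0.1,[0,0,0.007],[0,0,0]],[0.1,[0,0,0.007],[0,0,0]],[0.1,[0,0,0.007],[0,0,0]],[0.1,[0,0,0],[0,0,0]],[0.3,[0,0,0],[0,0,0]],[0.4,[0,0,0],[0,0,0]],[0.5,[0,0,0],[0,0,0]],[0.5,[0,0,0],[0,0,0]],[0.5,[0,0,0],[0,0,0]]]'

```text
time_s: 6.63
eef_pos: [537.2, 223.5, -13.4]
ee_rot: [0.0, 0.733, 0.681, 0.0]
force: [0.1, 0.6, -0.3]
grip_width: 0.299
grip_force: 22.5
```

Run:
```python
from h import *
c=cam('wrist');s=c['s'];print(s['eef_pos'],s['force'],s['grip_width'],s['grip_force'])
cv2.imwrite('pics/w5.png',cv2.resize(c['pixels'][180:330,150:370,::-1],None,fx=3.6,fy=3.6,interpolation=cv2.INTER_CUBIC))
```

```text
[537.23992604 223.50893611 -13.40958251] [ 0.07846388  0.63631887 -0.27393916] 0.29883170829816713 22.47702956199646
```

View pics/w5.png

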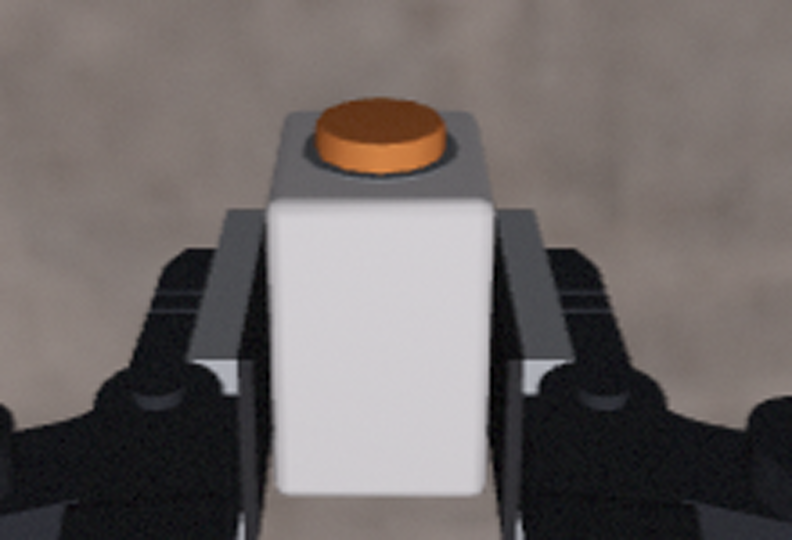

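The cartridge is gripped squarely (22 N, width 0.299), plug forward. I'll lift it, carry it over the press and turn it.

Call:
servo_tool --commands '[[0.5,[0,0,-0.015],[0,0,0]],[0.5,[0,0,-0.03],[0,0,0]],[0.5,[0,0,-0.03],[0,0,0]],[0.5,[0,0,-0.03],[0,0,0]],[0.5,[-0.0142,0.0047,0],[0,0,0]],[0.5,[-0.0283,0.0094,0],[0,0,0]],[0.5,[-0.0283,0.0094,0],[0,0,0]],[0.5,[-0.0283,0.0094,0],[0,0,0]],[0.5,[-0.0283,0.0094,0],[0,0,0]],[0.5,[-0.0283,0.0094,0],[0,0,0]]]' --squeeze 25

```text
time_s: 7.52
eef_pos: [577.5, 63.0, 91.6]
ee_rot: [0.0, 0.733, 0.681, 0.0]
force: [0.4, 0.2, -0.1]
grip_width: 0.296
grip_force: 25.8
```

Call:
servo_tool --commands '[[0.5,[-0.0283,0.0094,0],[0,0,0]],[0.5,[-0.0283,0.0094,0],[0,0,0]],[0.5,[-0.0142,0.0047,0],[0,0,0]],[0.5,[0,0,0],[0,0,-0.75]],[0.5,[0,0,0],[0,0,-1]],[0.5,[0,0,0],[0,0,-1]],[0.5,[0,0,0],[0,0,-1]],[0.5,[0,0,0],[0,0,0]],[0.5,[0,0,0],[0,0,0]]]'

```text
time_s: 8.27
eef_pos: [595.5, -7.6, 91.4]
ee_rot: [-0.0, 0.587, 0.81, 0.0]
force: [0.6, 1.0, -0.9]
grip_width: 0.297
grip_force: 25.7
```

Run:
```python
from h import *
c=cam('wrist');s=c['s'];print(s['eef_pos'],s['ee_rot'],s['force'],s['grip_width'],s['grip_force'])
print(loc(c,[594.8,-7.7,6.6]))
P=cloud(c)
y=np.array([-.312,.95]);x=np.array([.95,.312]);C=np.array([594,-5.3])
Q=np.stack([(P[...,:2]-C)@x,(P[...,:2]-C)@y,P[...,2]],-1)
g=lambda xm,xM,ym,yM,zm,zM:Q[(Q[...,0]>xm)&(Q[...,0]<xM)&(Q[...,1]>ym)&(Q[...,1]<yM)&(Q[...,2]>zm)&(Q[...,2]<zM)]
for n,b in dict(Lpad=(-9,9,15,48,30,46),Rpad=(-9,9,-48,-15,30,46),w1=(-22,-12,-20,20,25,30),w2=(12,22,-20,20,25,30),floor=(-25,25,-25,25,17,23)).items():
    q=g(*b); print(n,len(q), q.min(0).round(1) if len(q) else '',q.max(0).round(1) if len(q) else '')
cv2.imwrite('pics/w6.png',cv2.resize(c['pixels'][...,::-1],(800,600)))
```

```text
[595.48203592  -7.58695023  91.40400852] [-6.53317485e-05  5.86826705e-01  8.09712550e-01  3.43575370e-05] [ 0.63529715  0.9887804  -0.89470463] 0.2972786467656473 25.741671323776245
(array([ 0.1, -0.7, 84.8]), np.float64(108.14))
Lpad 800 [-8.9 26.2 30.6] [ 8.8 48.  45.4]
Rpad 0  
w1 218 [-20.1 -14.   25.2] [-16.   14.3  29.1]
w2 210 [ 15.9 -13.5  25.2] [20.  14.2 29.5]
floor 1928 [-19.7 -16.7  17. ] [19.4 17.4 22.8]
```

View pics/w6.png

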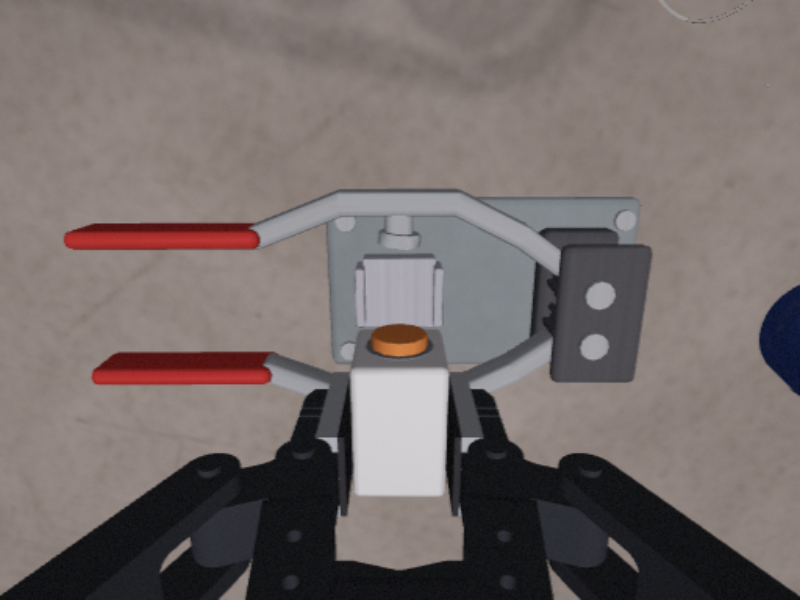

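The view matches the model: the walls measure ±16 mm and the left pad 26.2 mm from mid-plane, with the cartridge aligned on column 400. Lowering.

Call:
servo_tool --commands '[[0.5,[0,-0.0007,0.01],[0,0,0]],[0.5,[0,0,0.02],[0,0,0]],[0.5,[0,0,0.02],[0,0,0]],[0.5,[0,0,0.015],[0,0,0]],[0.5,[0,0,0.01],[0,0,0]],[0.5,[0,0,0.004],[0,0,0]],[0.5,[0,0,0.003],[0,0,0]],[0.5,[0,0,0],[0,0,0]]]'

```text
time_s: 8.98
eef_pos: [595.0, -8.2, 9.4]
ee_rot: [0.0, 0.586, 0.81, 0.0]
force: [0.1, -0.2, -0.9]
grip_width: 0.301
grip_force: 25.7
```

Call:
servo_tool --commands '[[0.5,[0,0,0.001],[0,0,0]],[0.5,[0,0,0.001],[0,0,0]],[0.5,[0,0,0],[0,0,0]]]'

```text
time_s: 9.23
eef_pos: [595.1, -8.2, 7.8]
ee_rot: [0.0, 0.586, 0.811, 0.0]
force: [-0.0, -0.4, -0.8]
grip_width: 0.296
grip_force: 25.7
```

Call:
servo_tool --commands '[[0.5,[0,0,0.001],[0,0,0]],[0.5,[0,0,0],[0,0,0]],[0.38,[0,0,0],[0,0,0]],[0.3,[0,0,0],[0,0,0]],[0.2,[0,0,0],[0,0,0]],[0.1,[0,0,0],[0,0,0]],[0,[0,0,0],[0,0,0]],[0,[0,0,0],[0,0,0]]]'

```text
time_s: 9.9
eef_pos: [594.9, -8.2, 6.4]
ee_rot: [0.0, 0.586, 0.811, 0.0]
force: [-0.6, 0.1, -0.0]
grip_width: 0.501
grip_force: 0.0
```

Call:
servo_tool --commands '[[0,[0,0,-0.01],[0,0,0]],[0,[0,0,-0.03],[0,0,0]],[0,[0,0,-0.03],[0,0,0]],[0,[0,0,-0.02],[0,0,0]],[0,[-0.02,0,-0.02],[0,0,0]],[0,[-0.03,0,0],[0,0,0]],[0,[-0.01,0,0],[0,0,0]],[0,[0,0,0],[0,0,0]]]'

```text
time_s: 10.57
eef_pos: [614.0, -67.1, 116.8]
ee_rot: [0.0, 0.587, 0.81, 0.0]
force: [-1.4, -0.2, 0.3]
grip_width: 0.501
grip_force: 0.0
```

Run:
```python
from h import *
c=cam('wrist');s=c['s'];print(s['eef_pos'],s['ee_rot'],s['force'],s['grip_width'])
P=cloud(c)
y=np.array([-.312,.95]);x=np.array([.95,.312]);C=np.array([594,-5.3])
Q=np.stack([(P[...,:2]-C)@x,(P[...,:2]-C)@y,P[...,2]],-1)
g=lambda xm,xM,ym,yM,zm,zM:Q[(Q[...,0]>xm)&(Q[...,0]<xM)&(Q[...,1]>ym)&(Q[...,1]<yM)&(Q[...,2]>zm)&(Q[...,2]<zM)]
for n,b in dict(Rpad=(-9,9,-60,-25,25,43),cart=(-25,25,-28,28,47,54),Lpad=(-9,9,25,48,30,43)).items():
    q=g(*b); print(n,len(q), q.min(0).round(1) if len(q) else '',q.max(0).round(1) if len(q) else '', cv2.minAreaRect(q[:,:2].astype(np.float32)) if len(q) else '')
cv2.imwrite('pics/w7.png',cv2.resize(c['pixels'][...,::-1],(800,600)))
```

```text
[614.03041276 -67.13178326 116.75057   ] [3.64419933e-04 5.86725807e-01 8.09785586e-01 2.13218476e-06] [-1.40792002 -0.17962266  0.31708447] 0.5006596974551505
Rpad 673 [ -8.7 -59.9  26.9] [  8.7 -28.6  43. ] ((0.09079551696777344, -44.38045120239258), (17.386669158935547, 31.306293487548828), 1.0456533432006836)
cart 2311 [-13.6 -24.   47. ] [12.4 15.8 52. ] ((-0.556309700012207, -4.057249069213867), (39.82554244995117, 25.708759307861328), 89.3277359008789)
Lpad 722 [-8.9 26.  30.2] [ 8.9 47.9 43. ] ((-0.11457633972167969, 37.02768325805664), (21.707273483276367, 17.806169509887695), 88.87602996826172)
```

View pics/w7.png

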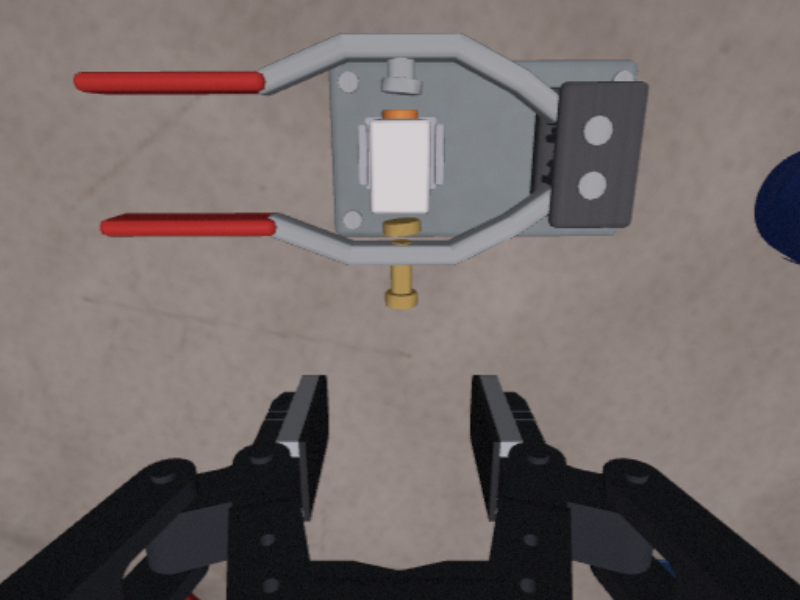

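The cartridge lies between the walls at (400,165), plug facing the steel pad, with gaps at both pads (body y −24 to +16). Next I'll go over the grips and turn 90°.

Call:
servo_tool --commands '[[-1,[0.0163,-0.0262,0],[0,0,0]],[-1,[0.0163,-0.0262,0],[0,0,0]],[-1,[0.0163,-0.0262,0],[0,0,0]],[-1,[0.0163,-0.0262,0],[0,0,0]],[-1,[0,0,0],[0,0,1]],[-1,[0,0,0],[0,0,1]],[-1,[0,0,0],[0,0,1]],[-1,[0,0,0],[0,0,1]],[-1,[0,0,0],[0,0,1]],[-1,[0,0,0],[0,0,1]]]'

```text
time_s: 11.45
eef_pos: [493.0, -34.7, 116.2]
ee_rot: [-0.001, 0.809, 0.588, -0.0]
force: [1.1, -0.0, 0.6]
grip_width: 1.003
grip_force: 0.0
```

Call:
servo_tool --commands '[[-1,[0,0,0],[0,0,1]],[-1,[0,0,0],[0,0,1]],[-1,[0,0,0],[0,0,1]],[-1,[0,0,0],[0,0,1]],[-1,[0,0,0],[0,0,1]],[-1,[0,0,0],[0,0,1]],[-1,[0,0,0],[0,0,1]],[-1,[0,0,0],[0,0,1]],[-1,[0,0,0],[0,0,1]],[-1,[0,0,0],[0,0,0]]]'

```text
time_s: 12.28
eef_pos: [493.1, -34.9, 116.2]
ee_rot: [-0.0, 0.987, 0.158, -0.0]
force: [0.4, 0.2, -0.3]
grip_width: 1.0
grip_force: 0.0
```

```bash
cat >> h.py <<'E'
def press(c):
    P=cloud(c);x=np.array([.95,.312]);y=np.array([-.312,.95]);C=np.array([594,-5.3]);px=c['pixels'].astype(int)
    Q=np.stack([(P[...,:2]-C)@x,(P[...,:2]-C)@y,P[...,2]],-1)
    X,Y,Z=Q[...,0],Q[...,1],Q[...,2]; valid=c['z_map']>0
    red=(px[...,0]>100)&(px[...,1]<60)&(px[...,2]<60)&(Z>43)&(Z<52)&valid
    for s in (1,-1):
        q=Q[red&(Y*s>-2)]
        if len(q)>20: print('grip',s,len(q),q.min(0).round(1),q.max(0).round(1),q.mean(0).round(1))
    wh=(px.min(-1)>150)&(Z>46)&(Z<54)&valid&(abs(X)<25)&(abs(Y)<32)
    q=Q[wh]; print('cart',len(q),q.min(0).round(1) if len(q) else '',q.max(0).round(1) if len(q) else '')
    og=(px[...,0]>120)&(px[...,0]>px[...,2]*2)&(px[...,1]>50)&(Z>24)&(Z<45)&valid&(abs(X)<12)
    for n,m in (('plug',og&(Y>5)),('brass',og&(Y<-15)),('lpad',(abs(X)<8)&(Z>30)&(Z<43)&(Y>17)&(Y<45)&~og&valid)):
        q=Q[m]; print(n,len(q),np.percentile(q,[2,98],axis=0).round(1).tolist() if len(q) else '')
E
python3 - <<'E'
from h import *
c=cam('wrist');s=c['s'];print(s['eef_pos'],s['joints'].round(2),s['grip_width'],loc(c,[494.2,-38.1,-8]));press(c)
E
```

```text
[493.09047251 -34.86832051 116.15189492] [-0.31  0.34  1.71  0.    1.09  0.95] 1.0002476839576577 (array([1.000e-01, 3.500e+00, 1.241e+02]), np.float64(18.15))
grip 1 1018 [-136.6   26.9   43.1] [-57.9  34.5  48.6] [-95.   30.5  46. ]
grip -1 979 [-137.   -34.8   43.2] [-57.9 -27.5  48.4] [-94.9 -30.8  46. ]
cart 2621 [-13.3 -23.8  47.1] [12.  15.3 52.4]
plug 103 [[-7.0, 16.8, 36.9], [6.6, 19.6, 43.2]]
brass 633 [[-5.9, -70.1, 37.0], [7.1, -29.9, 43.8]]
lpad 618 [[-7.7, 25.9, 32.3], [7.6, 44.6, 42.9]]
```

Call:
servo_tool --commands '[[-1,[0,0.0035,0.01],[0,0,0]],[-1,[0,0,0.025],[0,0,0]],[-1,[0,0,0.025],[0,0,0]],[-1,[0,0,0.02],[0,0,0]],[-1,[0,0,0.015],[0,0,0]],[-1,[0,0,0.015],[0,0,0]],[-1,[0,0,0.014],[0,0,0]],[-1,[0,0,0],[0,0,0]]]' --squeeze 20

```text
time_s: 13.0
eef_pos: [492.9, -38.8, -10.5]
ee_rot: [-0.001, 0.987, 0.16, -0.002]
force: [-1.1, -0.0, -0.1]
grip_width: 0.999
grip_force: 0.0
```

Call:
servo_tool --commands '[[-0.8,[0,0,0],[0,0,0]],[-0.7,[0,0,0],[0,0,0]],[-0.66,[0,0,0],[0,0,0]],[-0.62,[0,0,0],[0,0,0]],[-0.58,[0,0,0],[0,0,0]],[-0.54,[0,0,0],[0,0,0]],[-0.5,[0,0,0],[0,0,0]],[-0.5,[0,0,0],[0,0,0]]]'

```text
time_s: 13.67
eef_pos: [495.0, -39.4, -7.4]
ee_rot: [0.0, 0.987, 0.159, 0.0]
force: [-1.0, 3.3, 2.8]
grip_width: 0.751
grip_force: 1.9
```

Run:
```python
from h import *
c=cam('wrist');s=c['s'];print(s['eef_pos'],s['force'],s['wrist_torque'],s['grip_width'],s['grip_force']);press(c)
```

```text
[494.99757322 -39.41403303  -7.42429383] [-1.02361622  3.30272813  2.84500477] [0.58466802 0.21510554 0.12067058] 0.7505475650023489 1.908395066857338
grip 1 3454 [-137.7   20.6   43. ] [-57.9  30.5  48.2] [-93.5  25.2  46. ]
grip -1 3384 [-138.1  -30.3   43. ] [-57.6 -21.3  48.4] [-93.3 -25.5  46. ]
cart 4485 [-13.4 -23.8  47.4] [-4.2 15.4 52.2]
plug 146 [[-7.4, 17.0, 38.3], [-3.0, 19.6, 42.8]]
brass 1112 [[-7.7, -67.8, 37.2], [-2.5, -28.0, 43.5]]
lpad 1307 [[-7.9, 24.0, 31.5], [-2.7, 44.4, 42.9]]
```

Call:
servo_tool --commands '[[-0.47,[0,-0.001,0],[0,0,0]],[-0.44,[0,0,0],[0,0,0]],[-0.41,[0,0,0],[0,0,0]],[-0.38,[0,0,0],[0,0,0]],[-0.35,[0,0,0],[0,0,0]],[-0.32,[0,0,0],[0,0,0]],[-0.3,[0,0,0],[0,0,0]],[-0.3,[0,0,0],[0,0,0]]]'

```text
time_s: 14.38
eef_pos: [494.5, -38.5, -7.6]
ee_rot: [-0.0, 0.987, 0.159, -0.0]
force: [-1.9, 3.3, 2.4]
grip_width: 0.651
grip_force: 2.0
```

Call:
servo_tool --commands '[[-0.28,[0,0,0],[0,0,0]],[-0.26,[0,0,0],[0,0,0]],[-0.24,[0,0,0],[0,0,0]],[-0.22,[0,0,0],[0,0,0]],[-0.2,[0,0,0],[0,0,0]],[-0.2,[0,0,0],[0,0,0]]]'

```text
time_s: 14.88
eef_pos: [494.5, -38.5, -7.6]
ee_rot: [-0.0, 0.987, 0.159, -0.0]
force: [-1.6, 3.4, 2.2]
grip_width: 0.6
grip_force: 2.1
```

Run:
```python
from h import *
c=cam('wrist');s=c['s'];print(s['eef_pos'],s['force'],s['wrist_torque'],s['grip_width'],s['grip_force']);press(c)
```

```text
[494.49488305 -38.51927528  -7.59166971] [-1.6408379   3.39944131  2.18027401] [0.66599182 0.3310288  0.07310835] 0.5996145629828287 2.128953493083827
grip 1 3469 [-137.6   14.1   43. ] [-58.3  26.1  48.2] [-93.9  19.9  46. ]
grip -1 3415 [-138.2  -26.    43.1] [-58.3 -14.7  48.3] [-93.7 -20.2  46. ]
cart 4374 [-13.4 -23.8  47.4] [-4.5 15.4 52.1]
plug 147 [[-7.6, 16.9, 32.0], [-3.0, 21.5, 43.0]]
brass 1324 [[-9.3, -65.3, 37.4], [-2.8, -26.1, 43.6]]
lpad 1334 [[-7.9, 21.5, 32.0], [-3.0, 43.6, 42.9]]
```

Call:
servo_tool --commands '[[-0.18,[0,0,0],[0,0,0]],[-0.16,[0,0,0],[0,0,0]],[-0.14,[0,0,0],[0,0,0]],[-0.12,[0,0,0],[0,0,0]],[-0.12,[0,0,0],[0,0,0]]]'

```text
time_s: 15.35
eef_pos: [494.5, -38.5, -7.6]
ee_rot: [-0.0, 0.987, 0.159, -0.0]
force: [-2.7, 4.0, 3.7]
grip_width: 0.562
grip_force: 2.3
```

Call:
servo_tool --commands '[[-0.1,[0,0,0],[0,0,0]],[-0.08,[0,0,0],[0,0,0]],[-0.08,[0,0,0],[0,0,0]]]'

```text
time_s: 15.6
eef_pos: [494.4, -38.2, -7.6]
ee_rot: [-0.0, 0.987, 0.159, -0.0]
force: [-2.8, 5.2, 3.7]
grip_width: 0.544
grip_force: 3.1
```

Call:
servo_tool --commands '[[-0.06,[0,0,0],[0,0,0]],[-0.04,[0,0,0],[0,0,0]],[-0.04,[0,0,0],[0,0,0]]]'

```text
time_s: 15.85
eef_pos: [494.2, -37.8, -7.6]
ee_rot: [-0.001, 0.987, 0.159, -0.0]
force: [-3.2, 6.7, 5.3]
grip_width: 0.519
grip_force: 4.4
```

Run:
```python
from h import *
c=cam('wrist');s=c['s'];print(s['eef_pos'],s['force'],s['wrist_torque'],s['grip_width'],s['grip_force']);press(c)
```

```text
[494.24447564 -37.8461012   -7.55821087] [-3.22820042  6.72891094  5.30432612] [1.41401217 0.52975469 0.11366106] 0.5194988204889198 4.391020301263779
grip 1 3474 [-137.9   11.    43. ] [-58.5  24.   48.2] [-94.   17.3  46. ]
grip -1 3409 [-137.5  -23.7   43. ] [-58.5 -11.5  48.4] [-93.8 -17.6  46. ]
cart 4504 [-13.6 -22.9  47. ] [-4.6 16.4 52. ]
plug 141 [[-7.8, 17.8, 38.2], [-3.3, 20.4, 43.3]]
brass 1430 [[-10.1, -64.0, 37.4], [-2.8, -25.3, 43.5]]
lpad 1219 [[-7.9, 20.5, 35.8], [-3.3, 42.5, 42.9]]
```

Call:
servo_tool --commands '[[-0.04,[0,-0.0006,0],[0,0,0]],[-0.04,[0,-0.0006,0],[0,0,0]],[-0.04,[0,0,0],[0,0,0]]]'

```text
time_s: 16.15
eef_pos: [494.2, -37.3, -7.6]
ee_rot: [0.0, 0.987, 0.159, 0.0]
force: [-2.6, 3.6, 3.0]
grip_width: 0.52
grip_force: 2.4
```

Call:
servo_tool --commands '[[-0.03,[0,0,0],[0,0,0]],[-0.03,[0,0,0],[0,0,0]]]'

```text
time_s: 16.32
eef_pos: [494.2, -37.3, -7.6]
ee_rot: [-0.0, 0.987, 0.159, 0.0]
force: [-3.4, 4.5, 3.3]
grip_width: 0.516
grip_force: 3.7
```

Call:
servo_tool --commands '[[-0.02,[0,0,0],[0,0,0]],[-0.02,[0,0,0],[0,0,0]]]'

```text
time_s: 16.48
eef_pos: [494.2, -37.3, -7.5]
ee_rot: [-0.0, 0.987, 0.159, 0.0]
force: [-3.7, 4.2, 4.3]
grip_width: 0.506
grip_force: 4.3
```

Call:
servo_tool --commands '[[-0.02,[0,-0.0005,0],[0,0,0]],[-0.01,[0,-0.0003,0],[0,0,0]],[-0.01,[0,0,0],[0,0,0]]]'

```text
time_s: 16.73
eef_pos: [494.2, -37.2, -7.5]
ee_rot: [0.001, 0.987, 0.159, 0.0]
force: [-2.6, -2.7, 3.1]
grip_width: 0.511
grip_force: 5.0
```

Call:
servo_tool --commands '[[0,[0,0,0],[0,0,0]],[0,[0,0,0],[0,0,0]]]'

```text
time_s: 16.9
eef_pos: [494.2, -37.2, -7.4]
ee_rot: [0.0, 0.987, 0.159, 0.0]
force: [-2.9, -4.1, 4.0]
grip_width: 0.499
grip_force: 5.7
```

Call:
servo_tool --commands '[[0.01,[0,0,0],[0,0,0]],[0.01,[0,0,0],[0,0,0]]]'

```text
time_s: 17.07
eef_pos: [494.2, -37.2, -7.4]
ee_rot: [0.0, 0.987, 0.159, 0.0]
force: [-2.8, -4.9, 4.9]
grip_width: 0.494
grip_force: 6.3
```

Run:
```python
from h import *
c=cam('wrist');s=c['s'];print(s['eef_pos'],s['force'],s['wrist_torque'],s['grip_width'],s['grip_force']);press(c)
```

```text
[494.16641751 -37.2314936   -7.39022933] [-2.79116328 -4.86737388  4.85872339] [-0.66861571  0.47360713 -0.03934805] 0.4941497062256421 6.330904047936201
grip 1 3463 [-138.2   10.4   43. ] [-58.7  23.5  48.2] [-94.   16.9  46. ]
grip -1 3404 [-138.   -23.2   43. ] [-58.5 -10.9  48.7] [-93.9 -17.1  46. ]
cart 4557 [-13.8 -22.7  47.1] [-4.4 16.5 52.3]
plug 127 [[-7.8, 18.0, 38.6], [-3.2, 20.2, 43.1]]
brass 1463 [[-10.3, -63.7, 37.2], [-2.7, -25.1, 43.6]]
lpad 1217 [[-7.9, 20.2, 36.3], [-3.1, 42.2, 42.9]]
```

Call:
servo_tool --commands '[[0.02,[0,0.0002,0],[0,0,0]],[0.02,[0,0,0],[0,0,0]]]'

```text
time_s: 17.28
eef_pos: [494.2, -37.2, -7.3]
ee_rot: [0.0, 0.987, 0.159, 0.0]
force: [-3.9, -3.5, 6.7]
grip_width: 0.488
grip_force: 6.9
```

Call:
servo_tool --commands '[[0.03,[0,0,0],[0,0,0]],[0.03,[0,0,0],[0,0,0]]]'

```text
time_s: 17.45
eef_pos: [494.1, -37.2, -7.3]
ee_rot: [0.0, 0.987, 0.159, 0.0]
force: [-4.0, -3.9, 6.0]
grip_width: 0.486
grip_force: 7.6
```

Call:
servo_tool --commands '[[0.04,[0,0,0],[0,0,0]],[0.04,[0,0,0],[0,0,0]]]'

```text
time_s: 17.62
eef_pos: [494.2, -37.3, -7.2]
ee_rot: [0.0, 0.987, 0.159, 0.0]
force: [-4.9, -2.9, 7.5]
grip_width: 0.481
grip_force: 8.1
```

Call:
servo_tool --commands '[[0.05,[0,0,0],[0,0,0]],[0.05,[0,0,0],[0,0,0]]]'

```text
time_s: 17.78
eef_pos: [494.1, -37.3, -7.2]
ee_rot: [0.0, 0.987, 0.159, 0.0]
force: [-4.9, -2.8, 8.3]
grip_width: 0.473
grip_force: 8.6
```

Call:
servo_tool --commands '[[0.06,[0,0,0],[0,0,0]],[0.06,[0,0,0],[0,0,0]]]'

```text
time_s: 17.95
eef_pos: [494.1, -37.3, -7.1]
ee_rot: [0.0, 0.987, 0.159, 0.0]
force: [-5.0, -3.0, 9.1]
grip_width: 0.471
grip_force: 9.1
```

Call:
servo_tool --commands '[[0.07,[0,0,0],[0,0,0]],[0.07,[0,0,0],[0,0,0]]]'

```text
time_s: 18.12
eef_pos: [494.1, -37.3, -7.1]
ee_rot: [0.0, 0.987, 0.159, 0.0]
force: [-5.7, -3.7, 8.8]
grip_width: 0.468
grip_force: 9.3
```

Call:
servo_tool --commands '[[0.08,[0,0,0],[0,0,0]],[0.08,[0,0,0],[0,0,0]]]'

```text
time_s: 18.28
eef_pos: [494.1, -37.3, -7.0]
ee_rot: [0.0, 0.987, 0.159, 0.0]
force: [-5.0, -3.4, 10.7]
grip_width: 0.461
grip_force: 9.4
```

Run:
```python
from h import *
c=cam('wrist');s=c['s'];print(s['eef_pos'],s['force'],s['wrist_torque'],s['grip_width'],s['grip_force']);press(c)
```

```text
[494.11312635 -37.26940817  -7.04843378] [-4.99867    -3.39469805 10.70639415] [-0.46282876  0.82666764 -0.07303695] 0.4612000924793904 9.372156565077603
grip 1 3452 [-139.     8.7   43. ] [-58.4  22.3  48.4] [-94.1  15.5  46. ]
grip -1 3391 [-138.1  -22.1   43. ] [-58.4  -9.   48.6] [-94.  -15.7  46. ]
cart 4600 [-13.9 -22.1  46.8] [-4.3 17.1 52.1]
plug 46 [[-7.3, 18.6, 38.9], [-3.3, 19.6, 43.0]]
brass 1504 [[-10.7, -63.1, 37.3], [-2.7, -24.4, 43.5]]
lpad 1203 [[-7.9, 19.6, 36.5], [-3.1, 41.6, 42.9]]
```

Call:
servo_tool --commands '[[0.09,[0,0,0],[0,0,0]],[0.09,[0,0,0],[0,0,0]]]'

```text
time_s: 18.5
eef_pos: [494.1, -37.2, -7.0]
ee_rot: [0.0, 0.987, 0.159, 0.0]
force: [-6.9, -2.5, 11.0]
grip_width: 0.459
grip_force: 9.0
```

Call:
servo_tool --commands '[[0.1,[0,0,0],[0,0,0]],[0.1,[0,0,0],[0,0,0]]]'

```text
time_s: 18.67
eef_pos: [494.2, -37.2, -7.1]
ee_rot: [0.0, 0.987, 0.159, 0.0]
force: [-4.3, -2.5, 8.9]
grip_width: 0.453
grip_force: 7.4
```

Call:
servo_tool --commands '[[0.11,[0,0,0],[0,0,0]],[0.11,[0,0,0],[0,0,0]]]'

```text
time_s: 18.83
eef_pos: [494.4, -37.1, -7.4]
ee_rot: [0.0, 0.987, 0.159, 0.001]
force: [-1.1, -2.3, 2.7]
grip_width: 0.446
grip_force: 2.4
```

Call:
servo_tool --commands '[[0.12,[0,0,0],[0,0,0]],[0.12,[0,0,0],[0,0,0]]]'

```text
time_s: 19.0
eef_pos: [494.5, -37.1, -7.5]
ee_rot: [0.0, 0.987, 0.159, 0.001]
force: [-0.6, -3.4, 3.7]
grip_width: 0.441
grip_force: 2.4
```

The resistance peaked at 9.4 N, then dropped to the spring's 2.4 N. I'll check whether the plug is flush.

Run:
```python
from h import *
c=cam('wrist');s=c['s'];print(s['grip_width'],s['grip_force']);press(c)
P=cloud(c);x=np.array([.95,.312]);y=np.array([-.312,.95]);C=np.array([594,-5.3]);px=c['pixels'].astype(int)
og=(px[...,0]>90)&(px[...,0]>px[...,2]*1.8)&(px[...,1]>40)
X=(P[...,:2]-C)@x;Y=(P[...,:2]-C)@y
print('orange n',(og&(abs(X)<13)&(Y>5)&(Y<30)).sum())
```

```text
0.44061164985417284 2.4400450772373006
grip 1 3460 [-138.     7.1   43. ] [-58.7  21.5  48.5] [-94.1  14.4  46. ]
grip -1 3396 [-138.3  -21.1   43. ] [-58.6  -7.9  48.3] [-93.9 -14.6  46. ]
cart 4759 [-13.8 -21.5  46.6] [-4.  17.7 52. ]
plug 0 
brass 1660 [[-10.9, -62.5, 37.3], [-2.4, -23.8, 43.6]]
lpad 1190 [[-7.9, 19.5, 36.9], [-2.7, 41.2, 42.9]]
orange n 0
```

No orange protrudes: the plug has snapped home. I'll ease the handles open and withdraw upward.

Call:
servo_tool --commands '[[0.05,[0,0,0],[0,0,0]],[-0.1,[0,0,0],[0,0,0]],[-0.25,[0,0,0],[0,0,0]],[-0.4,[0,0,0],[0,0,0]],[-0.55,[0,0,0],[0,0,0]],[-0.7,[0,0,0],[0,0,0]],[-0.85,[0,0,0],[0,0,0]],[-1,[0,0,0],[0,0,0]],[-1,[0,0,0],[0,0,0]],[-1,[0,0,0],[0,0,0]]]'

```text
time_s: 19.88
eef_pos: [493.9, -36.6, -7.6]
ee_rot: [-0.0, 0.987, 0.159, -0.0]
force: [-0.2, -0.1, 0.6]
grip_width: 0.995
grip_force: 0.0
```

Call:
servo_tool --commands '[[-1,[0,0,-0.01],[0,0,0]],[-1,[0,0,-0.02],[0,0,0]],[-1,[0,0,-0.03],[0,0,0]],[-1,[0,0,-0.03],[0,0,0]],[-1,[0,0,-0.035],[0,0,0]],[-1,[0,0,-0.035],[0,0,0]],[-1,[0,0,-0.03],[0,0,0]],[-1,[0,0,0],[0,0,0]],[-1,[0,0,0],[0,0,0]]]'

```text
time_s: 20.63
eef_pos: [494.4, -36.9, 184.2]
ee_rot: [0.001, 0.987, 0.159, 0.002]
force: [-0.4, -0.1, 0.5]
grip_width: 0.999
grip_force: 0.0
```

Run:
```python
from h import *
c=cam('wrist');s=c['s'];print(s['time_s'],s['eef_pos'],s['grip_width'],s['force']);press(c)
a=load('top');b=cam('top')
d=np.abs(a['pixels'].astype(int)-b['pixels']).max(-1)>60
k,l,st,ce=cv2.connectedComponentsWithStats(d.astype(np.uint8))
for i in range(1,k):
    if st[i,4]>12: print(st[i])
```

```text
20.6333 [494.40545139 -36.87229704 184.22636569] 0.9985674407316878 [-0.43507758 -0.06809092  0.463641  ]
grip 1 643 [-136.    26.8   43.1] [-57.7  34.4  48.8] [-95.3  30.5  46. ]
grip -1 618 [-136.1  -34.5   43. ] [-57.7 -27.4  48.4] [-95.5 -30.8  46. ]
cart 1547 [-13.6 -21.6  46.7] [11.2 17.6 52.2]
plug 0 
brass 355 [[-5.9, -69.9, 37.2], [7.1, -30.1, 44.0]]
lpad 360 [[-7.6, 26.0, 33.7], [7.5, 44.7, 42.9]]
[290 203   4   7  19]
[277 215  15  31 125]
[299 221  10  22  80]
[216 222  13   7  79]
[330 234   5  15  20]
[315 244   8  22  49]
[268 294  38  11 280]
[265 306  40  40 583]
[327 313  49  11 341]
[ 337  324   42   52 1755]
[259 328   4   7  20]
[303 335  31  49 554]
[240 336  27  36 327]
[498 342  14   6  32]
[482 345   6   5  13]
[273 349  35  35 358]
[185 350   7  11  25]
[ 182  353   53   31 1029]
[458 352  54  32 942]
[306 355   3  12  21]
[442 354   5   6  14]
[266 369   4  15  41]
[385 369  15  12  32]
[406 369  66  15 487]
[235 370   7  14  61]
[179 373   4  10  21]
[343 374  35  10 241]
```

```bash
python3 -c "
from rig import *
print(finish_job())"
```

```text
the job is handed in; nothing more can be done
None
```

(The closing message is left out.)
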